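# Press a bush home with the bench locking clamp, then release it

## Task

Use the bench locking clamp to press the brass bush fully home: push the orange handle down gently until you feel it go over centre and the clamp stays locked on the bush by itself with your hand off, without leaning on the handle against its stop. Then press the red release lever down, gently, so that the clamp springs open and frees the work; leave the bush home, the clamp open and the other things on the bench where they are.

Things in the scene. Friction and masses are not known exactly. Their poses are not given: they have to be found in the camera images.
- clamp: clamp frame bolted to the bench: dark base plate 200x76x12 mm, two blue cheeks. Origin on the bench top; x runs along the clamp from handle end to jaw end, z up. Handle hinge: along y through x = -3, z = 107 mm. Aluminium work block (top z = 37 mm) at x = 83 to 129. Stands anywhere in mid bench, turned up to 0.5 rad from world x. Opens by its own spring unless locked over centre
- handle: handle bar, origin on its hinge, reaching 133 mm toward the clamp's -x; orange grip 62 long, 26 wide, 14 mm thick. Raised 25 to 50 degrees (end up to 220 mm above the bench); pushed down it goes over centre and then meets a firm stop. It was set on its spindle by hand: locked, it slopes between 5 degrees up and 17 down, so the locking height is unknown and must be felt. Over 35 N is forcing it
- handle_grip (a point): top of the grip, 100 mm from the hinge, mid width. In the clamp frame z = 85 to 125 mm when locked (x about -100), 157 to 190 when open. Push needed 75 to 100 mm from the hinge: 1 to 4 N at first, 8 to 12 N as the bush goes in, 11 to 17 N as it tightens, falling to nothing over centre, 7 to 10 mm of travel before the stop, where it rises steeply. Let go before centre, it springs up
- jaw_foot (a point): centre of the underside of the jaw's rubber foot (22 mm across), above the bush. In the clamp's frame z = 41 mm with the clamp locked on a bush that is home, about 58 mm when the clamp is open
- bush_top (a point): centre of the top of the brass flanged bush (flange 26 mm across and 4 mm thick) started in the block's bore, at x = 108 mm of the clamp's frame. It starts 5 to 8 mm proud; home means that the flange lies on the block: z = 41 mm in the clamp's frame. It goes in with 14 N of friction and stays where it is pressed
- release_lever: release lever, hinged along y through x = -60, z = 55 mm of the clamp frame, running below the handle and out in front of it. Pressing its red tail down lifts the locked mechanism back over centre after about 10 to 18 mm of tail travel, with up to 8 N; its stop is at 28 mm. Sprung: comes up when let go. Over 30 N is forcing it
- lever_tail (a point): centre of the top of the lever's red tail (30 x 26 mm), at x = -167, z = 61 mm of the clamp's frame when up
- blue_bottle: blue bottle with red cap, 41 mm across, 72 mm high, bystander
- spare_bush: loose spare brass bush, 38 mm across, 30 mm high, bystander
- tape_measure: yellow tape measure, 35 x 76 x 60 mm, bystander
- alu_block: loose drilled aluminium block, 45 x 70 x 25 mm, bystander

How it is judged:
By the outcome, as a careful person would: the job done as asked, in the order asked, and still so for the second after the job is handed in, with the robot touching nothing.
It also fails if it takes over 58 s, if anything falls off the work surface, if the arm or the gripper's body presses on something with over 40 N, if the wrist force passes 120 N, or if a joint passes its speed limit or range.

## Robot

A 6-joint arm with a two-finger parallel gripper is mounted at the origin on a cart in front of the work surface, level with it; the furniture and walls round the work are solid. World frame = base frame: x ahead of the robot, y to its left, z up, the work surface at z = 0. Lengths are in mm, angles in rad, forces in N, time in s.
With the tool pointing down it reaches from about 400 to 825 mm from the base axis. Payload 7 kg.
Tool frame: the origin (TCP) lies midway between the tips of the shut fingers; the grasp point (between the pads) lies 19 mm behind it; z points along the fingers, y is the line along which they close (so a half turn about z gives the same grasp; the last joint's range is limited). The gripper opens to 85 mm and grips with 20 to 120 N. Pads are 22 mm wide; open, the fingers measure 114 mm over their backs; the gripper's body (76 mm by 85 mm) begins 54 mm behind the grasp point. The pads swing forward as they close: fully open they stand 13 mm farther back than shut.
Start: joints at [-0.903, 0.359, 0.012, 0, -1.224, -0.288], TCP at [250.218, -626.886, 231.302] pointing down, gripper open.
Joint ranges: [-3.07, 3.07], [-1.43, 2.12], [-1.02, 1.25], [-3.03, 1.67], [-3.05, -0], [-3.03, 3.03]. Speed limits (rad/s): [2.39, 2.39, 3.01, 3.14, 3.14, 3.14].

## Interface

Orientations are given as a rotation vector (axis times angle).
In Python, from plant import r gives the robot as it stands. The module is installed in compiled form; this text tells all that it offers.
- The arm moves only by the tool step_arm, never from a script. Its argument "deltas" is one flat list of numbers, 4 for each row, row after row: the shift along the world's x, y, z in m, then the turn about the world's z in units of 5 degrees (1.0 is 5 degrees). A call has 1 to 5 rows; each row shifts and turns the commanded pose from where the row before left it; what a row does not reach is not made up. A row lasts 1/12 s, in which the tool goes at most 41.7 mm and 7.16 degrees, less where a joint would pass 70% of its speed; a pose out of reach is approached as far as the arm can. A call is refused whole if a number of a shift passes 0.0417 or a number of a turn 1, either way. A call with a gripper value outside its range is refused whole. "hand" is the finger opening in m, from 0 to 0.0854, set as the call begins (left out, the last holds). The fingers move at their own pace and stop on an object; "force" is the grip in N (left out, the last holds). Time passes only in rows, so rows that do not move let the fingers close. It gives the time, the measured TCP pose, the force, the opening and the grip force at its end, in the units of the state.
- r.read_state(): the state, without advancing time (a new reading comes with each control period).
- r.snapshot(name): name is "scene" or "top" or "wrist"; returns the picture (420x560x3 uint8, red, green, blue); there is no depth.
- r.camera_params(name): a dict with "fx", "fy", "cx", "cy" (pixels), "R" (3x3) and "t" (3): a world point X has camera coordinates R X + t. Camera axes: x right, y down, z forward; pixel columns grow to the right and rows downward; lengths in mm; the calibration is good to about 2 mm. The wrist camera is an equidistant fisheye: a pixel r from the principal point sees the ray r / f radians off the axis. A picture is of the moment at which its call begins: read the wrist's pose just before it. camera_params takes no time and is no camera call; for the wrist camera it gives the pose at the moment of the call.
- r.job_done(): hands the job in; it is judged then, once.
Trained networks look in the newest picture that a camera, given by its name, has taken for a name from the list of things; names that differ only in an ending like _2 or _b are one class to them, and where a whole thing is asked for, a point or a joint stands for the part that bears it (a point fixed in the world has none). Each returns a list of dicts, best first, with "conf" (0 to 1); they miss things now and then, are a little off and sometimes report something else, mostly with a low value. They report only what shows in the picture. A call takes as long as a camera call.
- r.search_frame(name, camera): "position" ([x, y, z] in mm, in the coordinates of the camera as it stood for that picture, good to about 4 mm: the middle of the surface that is visible of it).
- r.mark_of(name, camera): "position" ([x, y, z] in mm, in the coordinates of the camera as it stood for that picture, good to about 4 mm: a listed point, or the origin of a listed thing).
The state is a dict: "t": time; "q": joint angles; "qvel": joint speeds; "joint_efforts": joint torques, N m; "eef_pos": TCP position; "tool_rot": TCP orientation; "ft_force": force on the tool from outside, world axes, zero at the start; "ft_torque": the same for the moment, N m; "finger_gap": finger opening in mm; "grip_force": force on a finger pad.
Only numpy, scipy, OpenCV 4.12 (cv2) and the standard library are available. Lean on these libraries where they do the work, as an engineer would, in place of code of your own. Each camera call takes 0.05 s, during which the arm holds its last target. There are 200 camera calls.

## Working session

There is one attempt and no reset: what is moved stays moved. The work goes in short steps, Python scripts to look and compute and a tool call to move; the robot and the scene stay as the last step left them, time stands still between calls to the robot, and variables do not carry over. Pictures are saved under pics/ and viewed, at most 10 in all, crops included, and the job is handed in when it is done.

Besides the shell and the picture viewer there is one more tool, called after "Request:" in YAML: its name, and indented under it one key for each argument. step_arm: Moves the arm, as the interface text tells. Its arguments: {"type":"object","properties":{"deltas":{"type":"array","items":{"type":"number"}},"hand":{"type":"number"},"force":{"type":"number"}},"required":["deltas"]}

```bash
mkdir -p pics; cat > h.py <<'E'
import numpy as np, cv2
from plant import r
def world(p,P): return np.array(P["R"]).T@(np.array(p)-np.array(P["t"]))
def look(cam,names,fn="mark_of",save=None):
    P=r.camera_params(cam); im=r.snapshot(cam)
    if save: cv2.imwrite("pics/"+save,im[:,:,::-1])
    for n in names:
        for d in getattr(r,fn)(n,cam)[:2]:
            print(cam,n,round(d["conf"],2),world(d["position"],P).round(1))
E
python3 - <<'E'
from h import *
N=["clamp","handle","handle_grip","jaw_foot","bush_top","lever_tail"]
look("scene",N,save="s1.png"); look("top",N,save="t1.png")
look("top",["blue_bottle","spare_bush","tape_measure","alu_block"],"search_frame")
s=r.read_state();print(s["t"],s["eef_pos"],s["tool_rot"],s["ft_force"])
E
```

```text
scene clamp 0.88 [ 6.351e+02 -1.262e+02 -2.000e-01]
scene clamp 0.46 [ 469.3 -133.4   61.8]
scene handle 0.6 [ 628.4 -119.6  102.3]
scene handle 0.58 [ 632.  -123.5    1.8]
scene handle_grip 0.53 [ 550.9 -130.8  172.2]
scene jaw_foot 0.42 [647.8 334.1  -1. ]
scene jaw_foot 0.39 [ 753.2 -115.2   57.6]
scene bush_top 0.46 [ 738.5 -119.5   45. ]
scene lever_tail 0.78 [ 467.4 -134.6   63.7]
top clamp 0.56 [ 637.5 -125.7    2.5]
top clamp 0.46 [647.3 332.3   1.2]
top handle 0.77 [ 628.5 -122.7  108.2]
top handle_grip 0.74 [ 553.6 -131.1  166.1]
top handle_grip 0.58 [ 633.4 -123.6  107.6]
top jaw_foot 0.51 [ 470.9 -131.6   61.3]
top bush_top 0.21 [493.  330.4   1.7]
top lever_tail 0.48 [ 468.3 -134.9   63.4]
top blue_bottle 0.53 [ 590.2 -324.9   53.1]
top spare_bush 0.72 [ 463.8 -330.8   26.4]
top spare_bush 0.52 [490.4 328.3  31. ]
top tape_measure 0.86 [641.3 329.1  55.6]
top tape_measure 0.72 [493.6 331.4  31.7]
top alu_block 0.56 [ 464.4 -329.4   26.3]
0.95 [ 250.23934883 -626.87963494  231.32942523] [-5.93030957e-01  3.08508871e+00 -8.58579168e-05] [ 0.52025731  0.71682211 -0.15515707]
```

```bash
python3 -c "
import cv2,numpy as np
a=cv2.imread('pics/s1.png');b=cv2.imread('pics/t1.png')
cv2.imwrite('pics/st.png',cv2.resize(np.hstack([a,b]),(800,300),interpolation=cv2.INTER_AREA))"
```

```text
(no output)
```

View pics/t1.png

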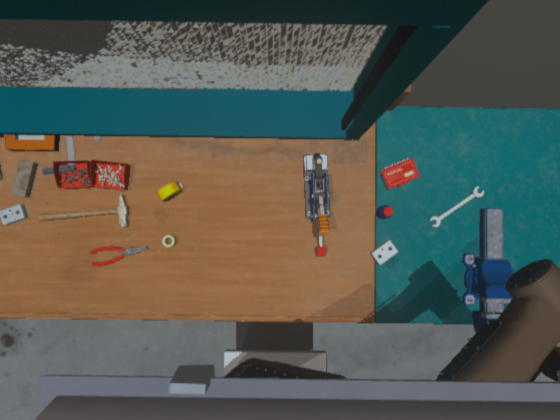

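View pics/s1.png

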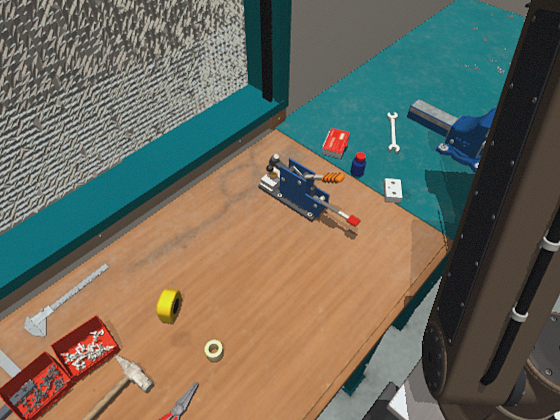

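The top view shows the clamp at about (317,190) px, the handle at (323,225) and the red lever tail at (320,251). It lies along world x with a yaw of about 0.05. The scene view agrees, and the bystanders are well clear. I'm moving over the handle with the fingers shut.

Request:
step_arm:
  deltas: [0.021,0.033,0,-0.25,0.021,0.033,0,-0.25,0.021,0.033,0,-0.25,0.021,0.033,0,-0.25,0.021,0.033,0,-0.25]
  hand: 0

```text
t: 1.37
eef_pos: [355.8, -460.4, 231.4]
tool_rot: [-0.421, 3.113, -0.0]
ft_force: [2.7, -0.6, -1.0]
finger_gap: 25.5
grip_force: 0.0
```

Request:
step_arm:
  deltas: [0.021,0.033,0,-0.25,0.021,0.033,0,-0.25,0.021,0.033,0,-0.25,0.021,0.033,0,-0.25,0.021,0.033,0,-0.25]

```text
t: 1.78
eef_pos: [460.9, -295.2, 231.7]
tool_rot: [-0.252, 3.131, -0.0]
ft_force: [0.8, -0.7, 0.5]
finger_gap: 0.1
grip_force: 0.0
```

Request:
step_arm:
  deltas: [0.015,0.033,0,-0.25,0.015,0.033,0,-0.25,0.01,0.033,0,-0.25,0.01,0.03,0,-0.25,0,0.02,0,-0.2]

```text
t: 2.2
eef_pos: [511.6, -145.4, 231.4]
tool_rot: [-0.09, 3.14, -0.0]
ft_force: [0.4, -0.7, 0.5]
finger_gap: -0.2
grip_force: 0.0
```

```bash
python3 - <<'E'
from h import *
s=r.read_state();print(s["t"],s["eef_pos"],s["tool_rot"],s["ft_force"],s["finger_gap"])
N=["clamp","handle","handle_grip","jaw_foot","bush_top","lever_tail"]
look("wrist",N,save="w1.png");look("scene",N)
E
```

```text
2.2 [ 511.64007288 -145.37050468  231.38569698] [-9.00835952e-02  3.13956108e+00 -2.64187362e-05] [ 0.41297505 -0.67773162  0.46984742] -0.2025947709826934
wrist clamp 0.9 [ 6.337e+02 -1.239e+02 -3.000e-01]
wrist handle 0.33 [ 6.322e+02 -1.248e+02  5.000e-01]
wrist handle_grip 0.84 [ 553.3 -130.8  166.3]
scene clamp 0.78 [ 634.3 -123.7   -1.2]
scene clamp 0.5 [645.2 332.9  -1.2]
scene handle 0.4 [645.3 331.7  -3.6]
scene handle_grip 0.58 [ 551.2 -129.8  170. ]
scene jaw_foot 0.4 [ 752.4 -117.4   56.7]
scene bush_top 0.46 [ 739.5 -121.    45.8]
scene lever_tail 0.81 [ 466.4 -134.8   59.8]
```

View pics/w1.png

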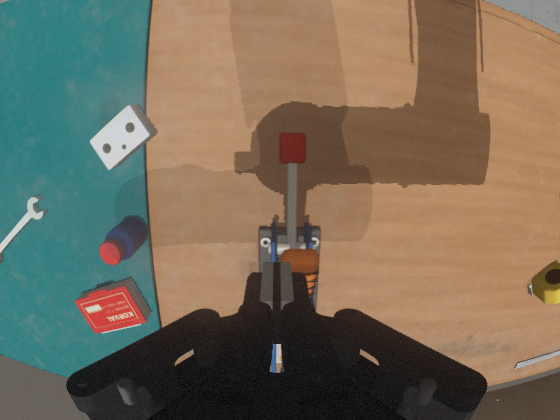

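The wrist view shows the orange grip at (298,262) px and the red tail at (292,148), with the finger tips at about (278,280). The networks agree to a few millimetres. I'll descend to just above the grip, about 85–90 mm from the hinge.

Request:
step_arm:
  deltas: [0.03,0.008,0,0,0.031,0.009,0,0,0,0,-0.025,0,0,0,-0.025,0,0,0,0,0]

```text
t: 3.32
eef_pos: [568.6, -130.5, 176.2]
tool_rot: [0.088, -3.132, -0.002]
ft_force: [-0.6, -0.3, -2.1]
finger_gap: -0.4
grip_force: 0.0
```

Request:
step_arm:
  deltas: [0,0,-0.005,0,0,0,-0.003,0,0,0,-0.003,0,0,0,-0.003,0,0,0,0,0]

```text
t: 3.73
eef_pos: [571.2, -130.9, 167.7]
tool_rot: [-0.089, 3.14, 0.0]
ft_force: [-0.9, -0.4, 0.1]
finger_gap: 0.3
grip_force: 0.0
```

```bash
python3 - <<'E'
from h import *
s=r.read_state();print(s["t"],s["eef_pos"],s["ft_force"])
look("wrist",["handle_grip","lever_tail"])
E
```

```text
3.7333 [ 571.23289061 -130.92257442  167.69611162] [-0.87261237 -0.41991368  0.09063914]
wrist handle_grip 0.66 [ 552.6 -128.5  169.1]
wrist lever_tail 0.79 [ 465.8 -133.    64.3]
```

Request:
step_arm:
  deltas: [0,0.002,-0.003,0,0,0,-0.003,0,0,0,-0.003,0,0,0,-0.003,0,0,0,0,0]

```text
t: 4.3
eef_pos: [570.8, -128.8, 154.5]
tool_rot: [0.089, -3.139, -0.0]
ft_force: [-1.1, 0.5, -1.0]
finger_gap: 0.1
grip_force: 0.0
```

Request:
step_arm:
  deltas: [-0.001,0,-0.003,0,-0.001,0,-0.003,0,-0.001,0,-0.003,0,-0.001,0,-0.003,0,-0.001,0,0,0]

```text
t: 4.72
eef_pos: [566.9, -129.1, 143.5]
tool_rot: [-0.09, 3.139, -0.001]
ft_force: [1.7, -0.8, 7.1]
finger_gap: -0.2
grip_force: 3.9
```

Request:
step_arm:
  deltas: [-0.001,0,-0.002,0,-0.001,0,-0.002,0,-0.001,0,-0.002,0,-0.001,0,-0.002,0,0,0,0,0]

```text
t: 5.13
eef_pos: [563.7, -129.1, 136.5]
tool_rot: [-0.09, 3.137, -0.001]
ft_force: [0.7, 0.2, 9.0]
finger_gap: 0.2
grip_force: 4.5
```

Request:
step_arm:
  deltas: [-0.001,0,-0.002,0,-0.001,0,-0.002,0,-0.001,0,-0.002,0,-0.001,0,-0.002,0,0,0,0,0]

```text
t: 5.55
eef_pos: [560.9, -129.1, 128.9]
tool_rot: [-0.091, 3.134, -0.001]
ft_force: [3.5, -1.1, 9.5]
finger_gap: -0.2
grip_force: 5.0
```

Request:
step_arm:
  deltas: [-0.001,0,-0.0015,0,0,0,-0.0015,0,-0.001,0,-0.0015,0,0,0,-0.0015,0,0,0,0,0]

```text
t: 5.97
eef_pos: [559.4, -129.2, 123.5]
tool_rot: [-0.091, 3.134, -0.002]
ft_force: [2.7, -1.3, 11.7]
finger_gap: 0.3
grip_force: 6.2
```

Request:
step_arm:
  deltas: [-0.001,0,-0.001,0,0,0,-0.001,0,-0.001,0,-0.001,0,0,0,-0.001,0,0,0,0,0]

```text
t: 6.38
eef_pos: [558.5, -129.2, 119.9]
tool_rot: [-0.092, 3.131, -0.002]
ft_force: [5.5, -1.1, 11.7]
finger_gap: -0.0
grip_force: 5.7
```

Request:
step_arm:
  deltas: [-0.001,0,-0.001,0,0,0,-0.001,0,-0.001,0,-0.001,0,0,0,-0.001,0,0,0,0,0]

```text
t: 6.8
eef_pos: [556.5, -129.1, 115.7]
tool_rot: [-0.092, 3.131, -0.002]
ft_force: [6.6, -2.0, 9.8]
finger_gap: 0.2
grip_force: 4.6
```

Request:
step_arm:
  deltas: [-0.001,0,-0.001,0,0,0,-0.001,0,-0.001,0,-0.001,0,0,0,-0.001,0,0,0,0,0]

```text
t: 7.22
eef_pos: [552.6, -128.9, 110.5]
tool_rot: [-0.09, 3.135, -0.001]
ft_force: [3.3, -0.1, 4.5]
finger_gap: -0.0
grip_force: 2.4
```

Request:
step_arm:
  deltas: [0,0,-0.001,0,0,0,-0.001,0,0,0,0,0]

```text
t: 7.47
eef_pos: [549.5, -128.8, 106.7]
tool_rot: [0.089, -3.139, -0.0]
ft_force: [0.5, -0.3, 0.8]
finger_gap: 0.0
grip_force: 0.4
```

Request:
step_arm:
  deltas: [0,0,-0.001,0,0,0,-0.001,0,0,0,0,0]

```text
t: 7.72
eef_pos: [549.2, -128.9, 104.4]
tool_rot: [0.089, -3.138, -0.0]
ft_force: [0.0, 0.5, 0.2]
finger_gap: -0.3
grip_force: 0.0
```

Request:
step_arm:
  deltas: [0,0,-0.001,0,0,0,-0.001,0,0,0,0,0]

```text
t: 7.97
eef_pos: [549.9, -128.9, 102.9]
tool_rot: [0.089, -3.14, -0.0]
ft_force: [0.4, 0.0, -0.0]
finger_gap: 0.0
grip_force: 0.0
```

Request:
step_arm:
  deltas: [0,0,0.004,0,0,0,0.008,0,0,0,0.015,0,0,0,0.015,0,0,0,0,0]

```text
t: 8.38
eef_pos: [552.2, -129.1, 149.2]
tool_rot: [-0.09, 3.135, -0.001]
ft_force: [1.0, -0.1, 0.7]
finger_gap: -0.2
grip_force: 0.0
```

```bash
python3 - <<'E'
from h import *
s=r.read_state();print(s["t"],s["eef_pos"],s["ft_force"])
N=["handle_grip","lever_tail","jaw_foot","bush_top"]
look("wrist",N);look("scene",N,save="s2.png");look("top",N)
a=cv2.imread("pics/s2.png")[120:260,230:410];cv2.imwrite("pics/s2c.png",cv2.resize(a,(720,560),interpolation=cv2.INTER_CUBIC))
E
```

```text
8.3833 [ 552.18834641 -129.05661902  149.15537501] [ 0.99022203 -0.06707311  0.69204175]
wrist handle_grip 0.66 [ 533.3 -132.2   95.5]
wrist lever_tail 0.78 [ 465.9 -134.5   66.5]
wrist jaw_foot 0.3 [ 464.7 -330.5   -5.1]
scene handle_grip 0.57 [ 529.1 -131.2   97.9]
scene handle_grip 0.48 [ 631.6 -124.8   -3.1]
scene lever_tail 0.6 [ 467.4 -133.3   56.7]
scene jaw_foot 0.44 [ 747.5 -113.6   39. ]
scene bush_top 0.43 [ 740.  -119.1   39.2]
scene bush_top 0.37 [ 745.7 -115.9   37.6]
top lever_tail 0.57 [ 470.4 -133.1   62.8]
top lever_tail 0.53 [ 6.451e+02  3.328e+02 -2.000e-01]
top bush_top 0.28 [ 6.463e+02  3.290e+02 -2.000e-01]
```

View pics/s2c.png

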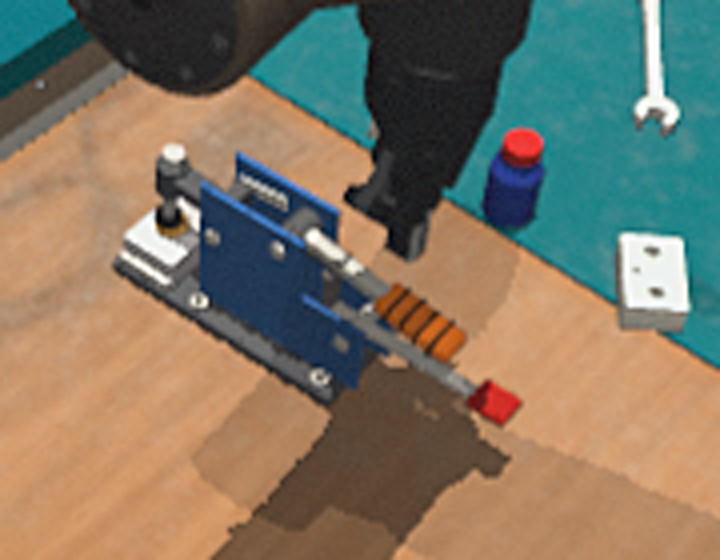

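The crop shows the handle down and level at (420,320) px with the hand off. The jaw foot is on the bush at (172,215), flange on the block, and the networks put jaw foot and bush at about z 39, so it is locked. Next is the red tail at (495,400).

Request:
step_arm:
  deltas: [-0.031,-0.002,0,0,-0.031,-0.002,0,0,-0.031,-0.002,0,0,0,0,0,0,0,0,0,0]

```text
t: 9.55
eef_pos: [456.1, -135.0, 145.9]
tool_rot: [-0.089, 3.139, 0.0]
ft_force: [0.1, -0.3, 1.2]
finger_gap: 0.0
grip_force: 0.0
```

Request:
step_arm:
  deltas: [0,0,-0.025,0,0,0,-0.025,0,0,0,-0.015,0,0,0,0,0,0,0,0,0]

```text
t: 9.97
eef_pos: [457.5, -134.9, 80.0]
tool_rot: [0.09, -3.139, 0.001]
ft_force: [0.1, 0.8, 0.1]
finger_gap: 0.1
grip_force: 0.0
```

```bash
python3 - <<'E'
from h import *
s=r.read_state();print(s["t"],s["eef_pos"],s["ft_force"])
N=["handle_grip","lever_tail","jaw_foot"]
look("wrist",N);look("scene",N)
E
```

```text
9.9667 [ 457.51727385 -134.94145136   79.97915624] [0.07806212 0.79032673 0.05751034]
wrist lever_tail 0.7 [ 468.3 -136.8   64.9]
scene handle_grip 0.63 [ 527.7 -132.3   97.1]
scene handle_grip 0.34 [ 460.5 -333.8    1.7]
scene lever_tail 0.76 [ 466.  -132.8   60. ]
scene jaw_foot 0.57 [ 746.4 -116.    40. ]
```

Still locked after 1.5 s. I'll press the tail down.

Request:
step_arm:
  deltas: [0,0,-0.004,0,0,0,-0.004,0,0,0,-0.004,0,0,0,-0.004,0,0,0,0,0]

```text
t: 10.78
eef_pos: [456.5, -134.9, 63.2]
tool_rot: [0.089, -3.139, 0.0]
ft_force: [-0.9, 0.6, -0.7]
finger_gap: -0.1
grip_force: 0.0
```

Request:
step_arm:
  deltas: [0,0,-0.002,0,0,0,-0.002,0,0,0,-0.002,0,0,0,-0.002,0,0,0,0,0]

```text
t: 11.2
eef_pos: [457.1, -134.9, 56.0]
tool_rot: [0.089, -3.14, 0.0]
ft_force: [-1.3, -0.6, 1.5]
finger_gap: -0.5
grip_force: 0.7
```

Request:
step_arm:
  deltas: [0,0,-0.001,0,0,0,-0.001,0,0,0,-0.001,0,0,0,-0.001,0,0,0,0,0]

```text
t: 11.62
eef_pos: [457.2, -134.9, 52.2]
tool_rot: [0.089, -3.14, -0.0]
ft_force: [-0.6, 0.2, 2.6]
finger_gap: -0.1
grip_force: 1.3
```

Request:
step_arm:
  deltas: [0,0,-0.001,0,0,0,-0.001,0,0,0,-0.001,0,0,0,-0.001,0,0,0,0,0]

```text
t: 12.03
eef_pos: [457.3, -134.9, 48.1]
tool_rot: [-0.089, 3.14, -0.0]
ft_force: [-0.6, -0.1, 1.4]
finger_gap: 0.1
grip_force: 0.7
```

Request:
step_arm:
  deltas: [0,0,-0.001,0,0,0,-0.001,0,0,0,-0.001,0,0,0,-0.001,0,0,0,0,0]

```text
t: 12.45
eef_pos: [457.6, -134.8, 44.3]
tool_rot: [-0.09, 3.14, 0.0]
ft_force: [0.3, -0.4, 0.4]
finger_gap: 0.2
grip_force: 0.7
```

```bash
python3 - <<'E'
from h import *
look("scene",["handle_grip","lever_tail","jaw_foot"])
E
```

```text
scene lever_tail 0.63 [ 466.1 -135.9   44.8]
scene lever_tail 0.57 [ 739.2 -119.7   40.7]
scene jaw_foot 0.52 [ 752.2 -115.    50.7]
```

The jaw is lifting, so the clamp has released. I'm backing off.

Request:
step_arm:
  deltas: [0,0,0.006,0,0,0,0.012,0,-0.005,0,0.02,0,-0.01,0,0.03,0,-0.01,0,0.035,0]

```text
t: 13.07
eef_pos: [430.2, -134.9, 147.2]
tool_rot: [0.089, -3.136, 0.0]
ft_force: [0.9, 0.5, 0.5]
finger_gap: 0.0
grip_force: 0.0
```

Request:
step_arm:
  deltas: [0,-0.03,0.035,0,0,-0.035,0.035,0,0,-0.04,0.02,0,0,-0.04,0.01,0,0,-0.03,0,0]

```text
t: 13.48
eef_pos: [432.7, -301.3, 240.6]
tool_rot: [-0.09, 3.136, -0.003]
ft_force: [0.6, -1.1, 0.0]
finger_gap: -0.1
grip_force: 0.0
```

Request:
step_arm:
  deltas: [0,0,0,0,0,0,0,0,0,0,0,0,0,0,0,0,0,0,0,0]

```text
t: 13.9
eef_pos: [432.2, -297.8, 237.1]
tool_rot: [0.092, -3.14, -0.0]
ft_force: [-0.2, 0.0, 0.4]
finger_gap: -0.1
grip_force: 0.0
```

```bash
python3 - <<'E'
from h import *
s=r.read_state();print(s["t"],s["eef_pos"],s["ft_force"])
N=["handle_grip","lever_tail","jaw_foot","bush_top"]
look("scene",N,save="s3.png");look("top",N)
look("top",["blue_bottle","spare_bush","tape_measure","alu_block"],"search_frame")
a=cv2.imread("pics/s3.png")[120:260,230:410];cv2.imwrite("pics/s3c.png",cv2.resize(a,(720,560),interpolation=cv2.INTER_CUBIC))
E
```

```text
13.9 [ 432.16682169 -297.76950812  237.05929407] [-0.216992    0.04723522  0.39315759]
scene handle_grip 0.58 [ 550.3 -131.7  170.5]
scene handle_grip 0.58 [ 6.334e+02 -1.238e+02 -2.000e-01]
scene lever_tail 0.66 [ 467.5 -137.2   60.9]
scene jaw_foot 0.55 [ 553.3 -126.8  173.2]
scene jaw_foot 0.48 [ 745.4 -118.1   41.3]
scene bush_top 0.43 [ 740.5 -116.7   43.9]
top handle_grip 0.5 [ 555.  -128.8  168.1]
top lever_tail 0.23 [ 592.9 -331.3   -1.1]
top blue_bottle 0.6 [ 592.3 -323.4   50.1]
top spare_bush 0.41 [490.9 330.7  30.4]
top spare_bush 0.3 [ 655.9 -118.    58.8]
top tape_measure 0.56 [642.8 328.7  55. ]
top alu_block 0.41 [ 488.9 -345.7   27.8]
```

View pics/s3c.png

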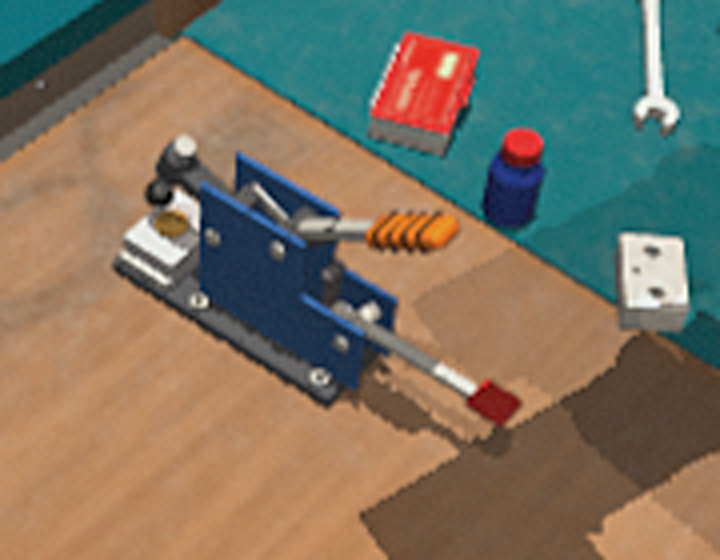

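The crop shows the clamp open: handle raised at (415,230) px, jaw up at (160,190), bush flange flat on the block at (172,222), lever tail back up at (495,402). The bottle and block are unmoved.

```bash
python3 -c "
from plant import r
print(r.job_done())"
```

```text
the job is handed in; nothing more can be done
None
```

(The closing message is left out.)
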